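Click the amber filter in front of the work lamp with a screwdriver

TASK

The filter slide has lost its knob, so take the chrome screwdriver out of its wooden stand and put its blade down through the yellow eyelet of the slide, then use it to push the slide along the rail towards the lamp until the ball detent clicks into its notch, without overrunning the notch. Finish while still holding the screwdriver in the eyelet, its tip clear of the shelf, with the slide resting in the notch. Move the slide with the screwdriver only, never with the gripper, and leave the other things where they are.

Things in the scene. Friction and masses are not known exactly. Their poses are not given: they have to be found in the camera images.
- rail: fixed aluminium rail, 300 mm long (along its y), 30 mm wide, top 45 mm above the shelf, on two feet, with a black end stop at each end. Origin: centre of its underside, on the shelf. Its +y is the direction in which the slide is pushed; its -x is the side nearer to the robot. It lies at a different place and yaw each time
- filter_slide: blue slide plate on the rail, 70 mm along the rail, 90 mm across, 8 mm thick, underside 46 mm above the shelf, with an upright amber filter (top 134 mm above the shelf, 12 mm behind the rail's centre line). Axes as the rail's; origin on the rail's centre line, at the middle of the plate's underside. Starts near the rail's -y end, slides 150 mm along the rail's y with about 1 N of friction
- filter_eye (a point): centre of the hole in the yellow eyelet plate, half-way through its thickness, 50 mm above the shelf. The plate (36 x 36 x 8 mm) sticks out of the slide on the robot's side; the hole lies 58 mm from the rail's centre line, is vertical, 12 mm in diameter, with a 2 mm chamfer at its mouth, and there is only air between it and the shelf. Axes as the rail's
- filter_notch (a point): middle of the notch in the slide's underside, hidden, 34 mm behind the rail's centre line, level along the rail with the eyelet. Axes as the rail's. About 11 mm before the notch a ridge meets the ball and takes a push of about 5 N; 5 mm on, the slide is over it and snaps into the notch. Leaving it forwards would take about 8 N; play in the notch is under 1.5 mm either way
- lamp: fixed battery work lamp behind the rail: black battery base, round yellow head of 76 mm diameter with a pale lens that faces the rail, toggle switch on top, 156 mm high in all. Origin: on the shelf, 85 mm behind the rail's centre line. Axes as the rail's. It is clamped at a different place along the rail each time
- lamp_ball (a point): centre of the spring-loaded detent ball (10 mm diameter) in a small steel bracket at the lamp's foot, 34 mm behind the rail's centre line, level along the rail with the middle of the lens. Axes as the rail's. The detent has clicked in when filter_notch stands over the ball along the rail
- stand: fixed wooden stand, 64 x 64 mm, 75 mm high, with a vertical hole of 8 mm diameter in the middle, in which the screwdriver stands upright. Origin: centre of its underside
- screwdriver: chrome screwdriver, 146 mm long, about 110 g, loose, upright with the handle up. Origin at the tip, z along it towards the handle
- driver_handle (a point): middle of the screwdriver's round handle (black grip on chrome): 26 mm in diameter, 76 mm long; it reaches 38 mm above and below this point. At the start the handle's foot rests on the stand's top, so this point is 113 mm above the shelf
- driver_tip (a point): tip of the screwdriver's round straight blade, 108 mm below the handle's middle. The blade is 6 mm in diameter and 70 mm long, from the tip to the foot of the handle; at the start it is all inside the stand
- tape: bystander: roll of packing tape lying flat, 104 mm in diameter, 48 mm high; origin: centre of its underside
- funnel: bystander: white plastic funnel standing on its mouth, 84 mm in diameter, 95 mm high; origin: centre of its underside
- jar: bystander: clear jar with a red cap, 64 mm in diameter, 85 mm high; origin: centre of its underside
- wrench: bystander: steel wrench lying flat; origin: on its underside
There are look-alikes about, which are no part of the job. Of the things that look like the lamp, take the one that is farthest from the robot's base at the start.

How it is judged:
By the outcome, as a careful person would: the job done as asked, in the order asked, and still so for the second after the job is handed in, while the arm keeps its last pose, push and grip.
It also fails if it takes over 64 s, if anything falls off the work surface, if the arm or the gripper's body presses on something with over 40 N, if the wrist force passes 120 N, or if a joint passes its speed limit or range.

ROBOT

A 7-joint arm with a two-finger parallel gripper is mounted at the origin on the work surface. World frame = base frame: x ahead of the robot, y to its left, z up, the work surface at z = 0. Lengths are in m, angles in rad, forces in N, time in s.
With the tool pointing down it reaches from about 0.4 to 0.85 m from the base axis. Payload 10.4 kg.
Tool frame: the origin (TCP) lies between the finger pads; the fingertips stand 25 mm ahead of it and the grasp point (between the pads) lies 6 mm ahead of it (env.nose_length is the distance from the TCP to the fingertips, in m); z points along the fingers, y is the direction in which the jaws open and shut (so a half turn about z gives the same grasp; the last joint's range is limited). The gripper opens to 87 mm and grips with 3 to 60 N. Pads are 19 mm wide; open, the fingers measure 117 mm over their backs; the gripper's body (75 mm by 190 mm) begins 51 mm behind the grasp point.
Start: joints at [1.079, 0.332, -0.065, 1.46, 0.022, 1.35, -0.088], TCP at [0.282, -0.558, 0.211] pointing down, gripper open.
Joint ranges: [-2.6, 2.6], [-0.5, 2.12], [-1.47, 1.34], [0.16, 2.42], [-1.27, 4.41], [0.06, 2.06], [-2.6, 2.6]. Speed limits (rad/s): [2.22, 2.22, 2.79, 2.79, 3.14, 3.14, 3.14].

INTERFACE

Orientations are given as a 3x3 rotation matrix whose columns are the frame's x, y, z axes.
In Python, from rig import env gives the robot as it stands.
- The arm moves only by the tool jog_arm, never from a script. Its argument "rows" is a list of rows, each an object with "xyz": the shift along the tool's x, y, z as a fraction of full scale, a list of three; "rotation": the turn, a rotation vector about the tool's x, y, z as a fraction of full scale, a list of three. In form: [{"xyz": [tx, ty, tz], "rotation": [ax, ay, az]}, ...]. A call has 1 to 20 rows; each row is the pose to reach, as a shift and turn from the pose commanded when the call began, along the tool's axes at that moment; what a row does not reach only later rows make up. Full scale, the value 1, is 200 mm for a shift and 1.5 rad for a turn. A row lasts 1/12 s, in which the tool goes at most 41.7 mm and 7.16 degrees, less where a joint would pass 70% of its speed; a pose out of reach is approached as far as the arm can. A call with a number of a shift or a turn outside -1 to 1 is refused whole. A call with a gripper value outside its range is refused whole. "claw" is the opening, from -1 (shut) to 1 (fully open), set as the call begins (left out, the last holds). The fingers move at their own pace and stop on an object; "newtons" is the grip in N (left out, the last holds). Time passes only in rows, so rows that repeat a pose let the fingers close. It gives the time, the measured TCP pose, the force and the opening at its end, in the units of the state.
- env.observe(): the state, without advancing time (a new reading comes with each control period).
- env.grab_frame(name): name is "scene" or "top" or "wrist"; returns the picture (420x560x3 uint8, red, green, blue); there is no depth.
- env.camera_model(name): a dict with "fx", "fy", "cx", "cy" (pixels), "R" (3x3) and "t" (3): a world point X has camera coordinates R X + t. Camera axes: x right, y down, z forward; pixel columns grow to the right and rows downward; lengths in m; the calibration is good to about 2 mm. The wrist camera is an equidistant fisheye: a pixel r from the principal point sees the ray r / f radians off the axis. A picture is of the moment at which its call begins: read the wrist's pose just before it. camera_model takes no time and is no camera call; for the wrist camera it gives the pose at the moment of the call.
- env.finish_job(): hands the job in, once; it reports no verdict.
The state is a dict: "clock": time; "q": joint angles; "dq": joint speeds; "joint_efforts": joint torques, N m; "ee_pos": TCP position; "orientation": TCP orientation; "wrist_force": force on the tool from outside, world axes, zero at the start; "ft_torque": the same for the moment, N m; "opening": finger opening in m.
Only numpy, scipy, OpenCV 4.12 (cv2) and the standard library are available. Lean on these libraries where they do the work, as an engineer would, in place of code of your own. Each camera call takes 0.05 s, during which the arm holds its last target.

## Working session

There is one attempt and no reset: what is moved stays moved. The work goes in short steps, Python scripts to look and compute and a tool call to move; the robot and the scene stay as the last step left them, time stands still between calls to the robot, and variables do not carry over. Pictures are saved under pics/ and viewed, and the job is handed in when it is done.

Besides the shell and the picture viewer there is one more tool, called after "Request:" by a JSON object that holds its "op" and its "data". jog_arm: Moves the arm, as the interface text tells. Its arguments: {"type":"object","properties":{"rows":{"type":"array","items":{"type":"object","properties":{"xyz":{"type":"array","items":{"type":"number","minimum":-1,"maximum":1}},"rotation":{"type":"array","items":{"type":"number","minimum":-1,"maximum":1}}}}},"claw":{"type":"number"},"newtons":{"type":"number"}},"required":["rows"]}

```bash
mkdir -p pics; ls; python3 - <<'E'
from rig import env
import cv2,json
s=env.observe(); print({k:(v if not hasattr(v,'round') else v) for k,v in s.items()})
for n in ["scene","top","wrist"]:
    m=env.camera_model(n); print(n,m)
    cv2.imwrite(f"pics/{n}0.png",env.grab_frame(n)[:,:,::-1])
E
```

```text
pics
{'clock': 0.0, 'q': array([ 1.07937316,  0.33289704, -0.06470994,  1.46096049,  0.02163707,
        1.34989129, -0.08850189]), 'dq': array([ 9.15040971e-04,  1.40662301e-03, -9.77622429e-04, -2.66142907e-03,
       -1.42671494e-03,  3.95976223e-04,  7.97122681e-05]), 'joint_efforts': array([-8.04805622e-04, -6.23259616e+01,  2.40376359e-02, -3.89904177e+01,
       -6.14359835e-02,  3.95519729e-02,  1.06567563e-04]), 'ee_pos': array([ 0.28219938, -0.55720234,  0.20992912]), 'orientation': array([[ 8.92083864e-01,  4.51869253e-01, -7.47505465e-04],
       [ 4.51869860e-01, -8.92082989e-01,  1.25343589e-03],
       [-1.00447770e-04, -1.45594512e-03, -9.99998935e-01]]), 'wrist_force': array([ 0.10601409, -0.62354691,  0.84805284]), 'ft_torque': array([-0.00160809, -0.0401305 , -0.01893326]), 'opening': 0.08722455257753454}
scene {'fx': 510.06565651791277, 'fy': 510.06565651791277, 'cx': 285.0269559830496, 'cy': 207.97771619740453, 'R': array([[ 0.81314948,  0.58193505, -0.01181152],
       [ 0.43159254, -0.61644008, -0.65858143],
       [-0.39053271,  0.53042739, -0.75241676]]), 't': array([-0.50450457, -0.08312648,  1.50605194])}
top {'fx': 406.4075754151159, 'fy': 406.4075754151159, 'cx': 277.1415579641355, 'cy': 210.6851072903279, 'R': array([[-0.0052    , -0.9999416 ,  0.00947413],
       [-0.9847171 ,  0.00347103, -0.1741269 ],
       [ 0.17408385, -0.0102348 , -0.98467764]]), 't': array([0.10135621, 0.53163438, 1.16577019])}
wrist {'fx': 325.19226210127806, 'fy': 325.19226210127806, 'cx': 281.6888077445818, 'cy': 209.31388433550546, 'R': array([[ 4.52800985e-01, -8.91611118e-01, -9.39423283e-04],
       [-8.63150649e-01, -4.38611053e-01,  2.50182537e-01],
       [-2.23477573e-01, -1.12472035e-01, -9.68198232e-01]]), 't': array([-0.62422183, -0.02987304,  0.38856664])}
```

View pics/scene0.png

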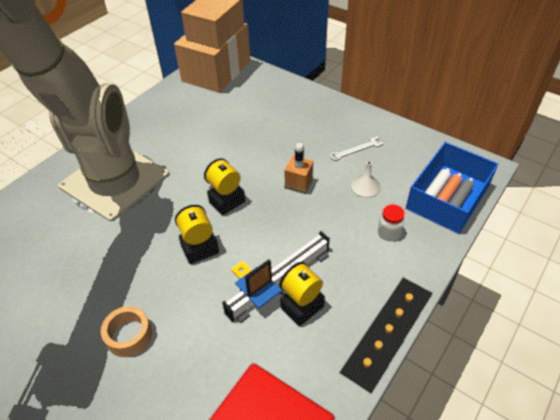

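View pics/top0.png

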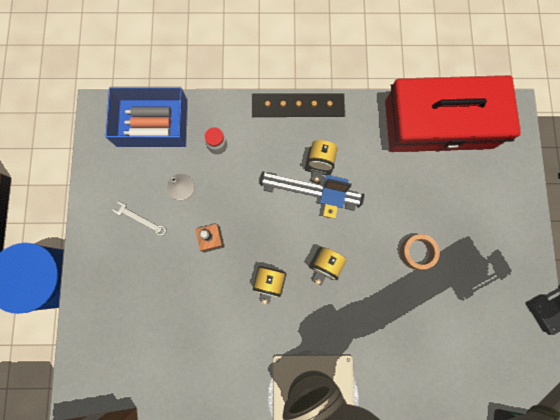

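View pics/wrist0.png

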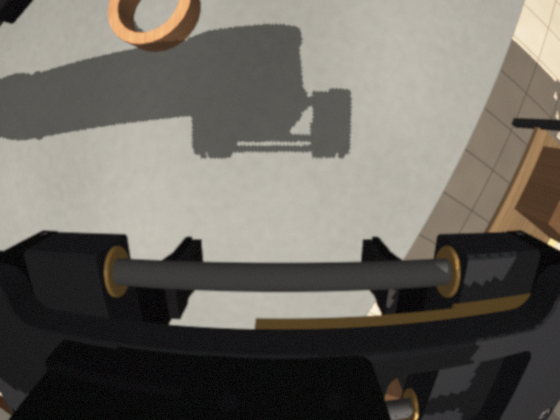

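```bash
python3 - <<'E'
import cv2
t=cv2.imread("pics/top0.png"); s=cv2.imread("pics/scene0.png")
c=t[125:225,250:380]; cv2.imwrite("pics/tcrop.png",cv2.resize(c,None,fx=6,fy=6,interpolation=cv2.INTER_CUBIC))
c=s[220:330,215:345]; cv2.imwrite("pics/scrop.png",cv2.resize(c,None,fx=6,fy=5.4,interpolation=cv2.INTER_CUBIC)[:600])
a=cv2.resize(t[210:265,180:240],None,fx=6,fy=6); b=cv2.resize(s[135:200,270:330],None,fx=6,fy=6)
b=cv2.copyMakeBorder(b,0,0,0,0,0); a=cv2.copyMakeBorder(a,0,b.shape[0]-a.shape[0],0,0,0)
cv2.imwrite("pics/stand.png",cv2.hconcat([a,b]))
E
```

```text
(no output)
```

View pics/tcrop.png

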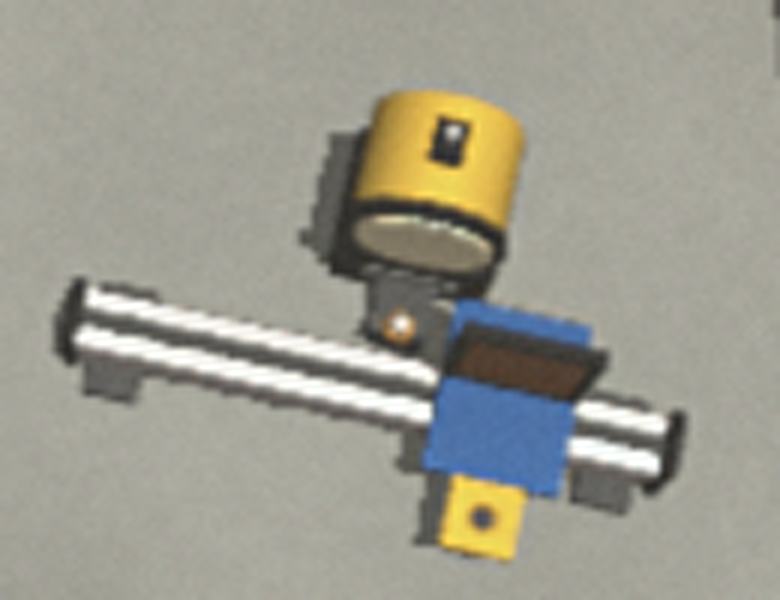

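View pics/scrop.png

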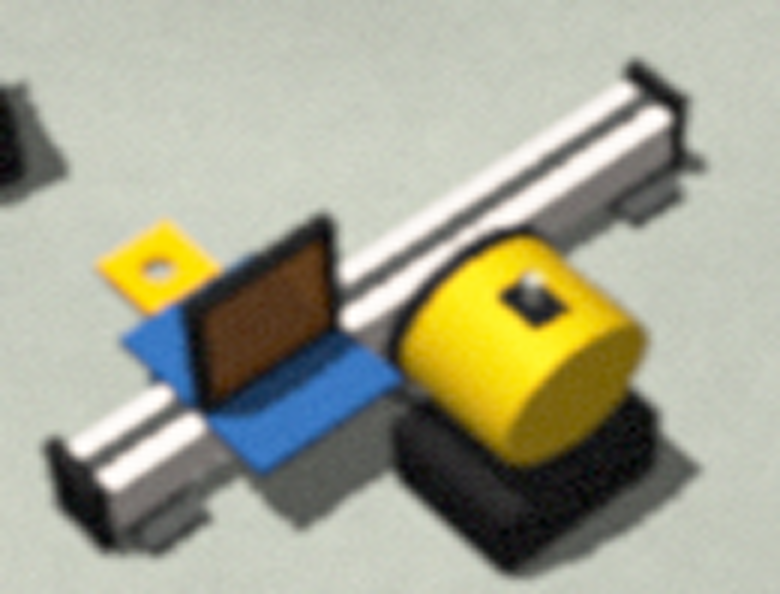

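View pics/stand.png

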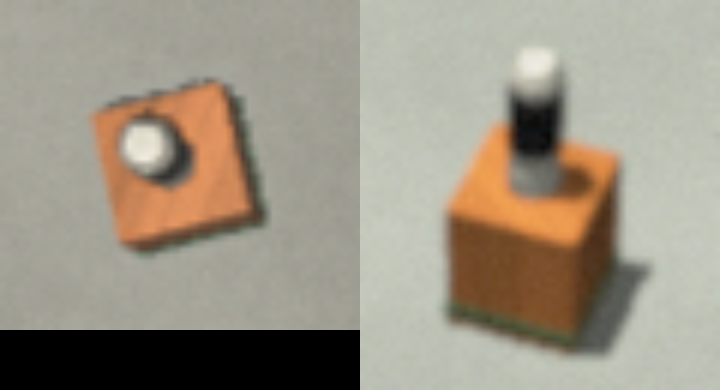

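```bash
cat > h.py <<'E'
import numpy as np, cv2
from rig import env
def ray(m,u,v,fish=False):
    x=(u-m['cx'])/m['fx'];y=(v-m['cy'])/m['fy']
    if fish:
        r=np.hypot(x,y); d=np.array([np.sin(r)*x/r,np.sin(r)*y/r,np.cos(r)]) if r>1e-9 else np.array([0,0,1.])
    else: d=np.array([x,y,1.])
    R=np.array(m['R']);t=np.array(m['t'])
    return -R.T@t, R.T@d
def plane(m,u,v,z,fish=False):
    o,d=ray(m,u,v,fish); return o+d*(z-o[2])/d[2]
def tri(*rs):
    A=np.zeros((3,3));b=np.zeros(3)
    for o,d in rs:
        d=d/np.linalg.norm(d);P=np.eye(3)-np.outer(d,d);A+=P;b+=P@o
    p=np.linalg.solve(A,b); return p,[np.linalg.norm(np.cross(p-o,d/np.linalg.norm(d))) for o,d in rs]
def proj(m,X,fish=False):
    c=np.array(m['R'])@X+np.array(m['t'])
    if fish:
        r=np.arctan2(np.hypot(c[0],c[1]),c[2]);n=np.hypot(c[0],c[1]);return np.array([m['cx']+m['fx']*r*c[0]/n,m['cy']+m['fy']*r*c[1]/n])
    return np.array([m['cx']+m['fx']*c[0]/c[2],m['cy']+m['fy']*c[1]/c[2]])
E
cat > m1.py <<'E'
from h import *
np.set_printoptions(precision=4,suppress=True)
T=cv2.imread("pics/top0.png");S=cv2.imread("pics/scene0.png")
mt=env.camera_model("top");ms=env.camera_model("scene")
def mask(I,lo,hi,roi):
    h=cv2.cvtColor(I,cv2.COLOR_BGR2HSV);m=cv2.inRange(h,lo,hi);z=np.zeros_like(m);a,b,c,d=roi;z[b:d,a:c]=m[b:d,a:c];return z
def rect(m):
    c,_=cv2.findContours(m,cv2.RETR_EXTERNAL,cv2.CHAIN_APPROX_NONE);c=max(c,key=cv2.contourArea);mm=cv2.moments(cv2.drawContours(np.zeros_like(m),[c],-1,255,-1),True)
    return (mm['m10']/mm['m00'],mm['m01']/mm['m00']),cv2.minAreaRect(c)
# eyelet plate top z .054
y=mask(T,(15,120,120),(35,255,255),(318,200,345,222)); (ct,r)=rect(y); print("eye plate top",ct,r,plane(mt,*ct,.054))
y=mask(S,(15,120,120),(35,255,255),(228,254,256,276)); (cs,r)=rect(y); print("eye plate scene",cs,r,plane(ms,*cs,.054))
for n,p,m in (("top",(250+483/6-.42,125+517/6-.42),mt),("scene",(215+158/6-.42,220+268/5.4-.42),ms)): print("hole",n,p,plane(m,*p,.054))
# rail white: line fits of the two bands in top
g=cv2.cvtColor(T,cv2.COLOR_BGR2HSV); w=cv2.inRange(g,(0,0,200),(180,40,255));z=np.zeros_like(w);z[165:215,255:370]=w[165:215,255:370]
z[:, 321:346]=0; z[:176,300:]=0
pts=np.argwhere(z)[:,::-1]
P=np.array([plane(mt,u,v,.045)[:2] for u,v in pts]);c=P.mean(0);_,s,V=np.linalg.svd(P-c);d=V[0]*np.sign(V[0][1]);print("rail c",c,"dir",d,"yaw",np.degrees(np.arctan2(-d[0],d[1])),"std",s/np.sqrt(len(P)),len(P))
n=np.array([d[1],-d[0]]);q=(P-c)@d;print("extent",q.min(),q.max())
# ends: black stops
for u,v in ((250+398/6-.42,125+325/6-.42),): print("ball",u,v,[plane(mt,u,v,h) for h in (.040,.045)])
E
python3 m1.py
```

```text
eye plate top (329.76, 210.96666666666667) ((329.7764587402344, 211.005859375), (12.365036964416504, 12.039641380310059), 12.528807640075684) [ 0.5293 -0.0569  0.054 ]
eye plate scene (240.8415300546448, 269.1748633879781) ((240.86001586914062, 269.48004150390625), (13.40000057220459, 15.199999809265137), 53.13010025024414) [ 0.5324 -0.0585  0.054 ]
hole top (330.08, 210.7466666666667) [ 0.5299 -0.0579  0.054 ]
hole scene (240.91333333333336, 269.2096296296296) [ 0.5326 -0.0585  0.054 ]
rail c [0.6066 0.0169] dir [0.2263 0.9741] yaw -13.080332709730188 std [0.0878 0.0106] 403
extent -0.17057078976585374 0.125694261571542
ball 315.9133333333333 178.74666666666667 [array([ 0.6314, -0.0195,  0.04  ]), array([ 0.6301, -0.019 ,  0.045 ])]
```

```bash
cat > m2.py <<'E'
from m1 import *
print('----')
o=mask(T,(5,90,60),(18,255,255),(190,218,230,258));(c,r)=rect(o);print(c,r)
# top face corners in crop
C=[(93,115),(218,82),(252,215),(124,247)]
p=[plane(mt,180+a/6-.42,210+b/6-.42,.075)[:2] for a,b in C];print("stand top",np.array(p),np.mean(p,0))
C=[(505-360,128),(618-360,155),(577-360,243),(450-360,212)]
p=[plane(ms,270+a/6-.42,135+b/6-.42,.075)[:2] for a,b in C];print("stand scene",np.array(p),np.mean(p,0))
print("cap",plane(mt,180+147/6-.42,210+146/6-.42,.149))
print("cap sc",plane(ms,270+176/6-.42,135+65/6-.42,.149))
E
python3 m2.py | sed -n '/----/,$p'
```

```text
----
(208.60714285714286, 237.33928571428572) ((208.47061157226562, 237.3823699951172), (24.253562927246094, 23.525955200195312), 75.96376037597656)
stand top [[0.475  0.3361]
 [0.4907 0.2765]
 [0.4266 0.2589]
 [0.4116 0.3195]] [0.451  0.2977]
stand scene [[0.422  0.3215]
 [0.4764 0.3367]
 [0.4932 0.2773]
 [0.4337 0.2604]] [0.4563 0.299 ]
cap [0.4511 0.2972 0.149 ]
cap sc [0.4552 0.2982 0.149 ]
```

```bash
cat > go.py <<'E'
import sys
from h import *
from scipy.spatial.transform import Rotation as Ro
def go(p,yawy):
    s=env.observe();R=s['orientation'];a=np.radians(yawy)
    y=np.array([np.cos(a),np.sin(a),0]);z=np.array([0,0,-1.]);Rt=np.c_[np.cross(y,z),y,z]
    rv=Ro.from_matrix(R.T@Rt).as_rotvec()
    d=R.T@(np.array(p)-s['ee_pos'])
    print("xyz",np.round(d/.2,4),"rot",np.round(rv/1.5,4),"rows",np.linalg.norm(d)/.0417,np.degrees(np.linalg.norm(rv))/7.16)
if __name__=="__main__":
    a=[float(x) for x in sys.argv[1:]]; s=env.observe();print(s['clock'],s['ee_pos'].round(4),s['wrist_force'].round(2),s['opening'].round(4)); go(a[:3],a[3])
E
python3 go.py 0.40 -0.20 0.28 -10
python3 go.py 0.385 -0.3 0.28 -10
```

```text
Traceback (most recent call last):
  File "go.py", line 11, in <module>
    a=[float(x) for x in sys.argv[1:]]; s=env.observe();print(s['clock'],s['ee_pos'].round(4),s['wrist_force'].round(2),s['opening'].round(4)); go(a[:3],a[3])
                                                                                                                        ^^^^^^^^^^^^^^^^^^
AttributeError: 'float' object has no attribute 'round'
Traceback (most recent call last):
  File "go.py", line 11, in <module>
    a=[float(x) for x in sys.argv[1:]]; s=env.observe();print(s['clock'],s['ee_pos'].round(4),s['wrist_force'].round(2),s['opening'].round(4)); go(a[:3],a[3])
                                                                                                                        ^^^^^^^^^^^^^^^^^^
AttributeError: 'float' object has no attribute 'round'
```

```bash
sed -i "s/s\['opening'\].round(4)/round(float(s['opening']),4)/" go.py
python3 go.py 0.40 -0.32 0.26 -10
python3 - <<'E'
from h import *
m=env.camera_model("wrist");s=env.observe();R=s['orientation'];c=-m['R'].T@m['t'];print(R.T@(c-s['ee_pos']),R.T@m['R'].T)
E
```

```text
0.15 [ 0.2822 -0.5573  0.2101] [ 0.05  0.71 -0.41] 0.0869
xyz [ 1.0614 -0.7928 -0.2486] rot [-7.000e-04 -3.000e-04 -6.183e-01] rows 6.464803546149502 7.421769140216266
[ 0.06898932 -0.00035809 -0.17309462] [[ 1.10340551e-03 -9.68219758e-01 -2.50098546e-01]
 [ 9.99999327e-01  9.78404568e-04  6.24130499e-04]
 [-3.59597921e-04 -2.50099066e-01  9.68220186e-01]]
```

Request:
{"op": "jog_arm", "data": {"rows": [{"xyz": [0.5,-0.38,-0.25],"rotation": [0,0,-0.31]},{"xyz": [1,-0.77,-0.25],"rotation": [0,0,-0.62]},{"xyz": [1,-0.77,-0.25],"rotation": [0,0,-0.62]},{"xyz": [1,-0.77,-0.25],"rotation": [0,0,-0.62]},{"xyz": [1,-0.77,-0.25],"rotation": [0,0,-0.62]},{"xyz": [1,-0.77,-0.25],"rotation": [0,0,-0.62]},{"xyz": [1,-0.77,-0.25],"rotation": [0,0,-0.62]},{"xyz": [1,-0.77,-0.25],"rotation": [0,0,-0.62]},{"xyz": [1,-0.77,-0.25],"rotation": [0,0,-0.62]}], "claw": 1}}

```text
clock: 0.9
ee_pos: [0.3917, -0.329, 0.2609]
orientation: [[0.167, 0.986, 0.0], [0.986, -0.167, -0.0], [-0.0, 0.0, -1.0]]
wrist_force: [-0.0, -1.5, -0.4]
opening: 0.087
```

```bash
python3 go.py 0.46 -0.13 0.29 72
```

```text
0.9 [ 0.3917 -0.329   0.2609] [-0.04 -1.51 -0.36] 0.087
xyz [ 1.038   0.1711 -0.1458] rot [-1.000e-04  3.000e-04 -9.494e-01] rows 5.093648260898725 11.395987799451087
```

Request:
{"op": "jog_arm", "data": {"rows": [{"xyz": [0.3,0.05,-0.15],"rotation": [0,0,-0.2]},{"xyz": [1,0.17,-0.15],"rotation": [0,0,-0.97]},{"xyz": [1,0.17,-0.15],"rotation": [0,0,-0.97]},{"xyz": [1,0.17,-0.15],"rotation": [0,0,-0.97]},{"xyz": [1,0.17,-0.15],"rotation": [0,0,-0.97]},{"xyz": [1,0.17,-0.15],"rotation": [0,0,-0.97]},{"xyz": [1,0.17,-0.15],"rotation": [0,0,-0.97]},{"xyz": [1,0.17,-0.15],"rotation": [0,0,-0.97]},{"xyz": [1,0.17,-0.15],"rotation": [0,0,-0.97]},{"xyz": [1,0.17,-0.15],"rotation": [0,0,-0.97]},{"xyz": [1,0.17,-0.15],"rotation": [0,0,-0.97]},{"xyz": [1,0.17,-0.15],"rotation": [0,0,-0.97]},{"xyz": [1,0.17,-0.15],"rotation": [0,0,-0.97]},{"xyz": [1,0.17,-0.15],"rotation": [0,0,-0.97]},{"xyz": [1,0.17,-0.15],"rotation": [0,0,-0.97]}]}}

```text
clock: 2.15
ee_pos: [0.4589, -0.1389, 0.2906]
orientation: [[-0.958, 0.288, -0.0], [0.288, 0.958, 0.0], [0.0, 0.0, -1.0]]
wrist_force: [-0.3, -0.5, -0.3]
opening: 0.0872
```

```bash
cat > snap.py <<'E'
import sys,pickle
from h import *
n=sys.argv[1]
for c in sys.argv[2:]:
    m=env.camera_model(c);I=env.grab_frame(c)[:,:,::-1]
    cv2.imwrite(f"pics/{c}{n}.png",I);pickle.dump(m,open(f"pics/{c}{n}.pkl","wb"))
E
python3 snap.py 1 wrist; python3 go.py 0.453 0.298 0.26 77
```

```text
2.2 [ 0.4589 -0.1389  0.2906] [ 0.92 -0.92 -0.51] 0.0871
xyz [0.656  2.0836 0.1534] rot [ 0.     -0.0001 -0.0431] rows 10.502715326669456 0.5175112924409822
```

View pics/wrist1.png

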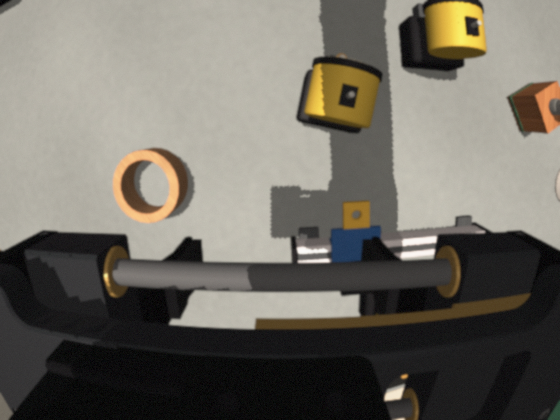

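```bash
python3 - <<'E'
import pickle
from h import *
I=cv2.imread("pics/wrist1.png");m=pickle.load(open("pics/wrist1.pkl","rb"))
c=I[185:285,280:410];cv2.imwrite("pics/w1c.png",cv2.resize(c,None,fx=6,fy=6,interpolation=cv2.INTER_CUBIC))
h=cv2.cvtColor(I,cv2.COLOR_BGR2HSV);y=cv2.inRange(h,(12,120,90),(35,255,255));z=y*0;z[195:232,335:380]=y[195:232,335:380]
cs,_=cv2.findContours(z,cv2.RETR_EXTERNAL,cv2.CHAIN_APPROX_NONE);k=max(cs,key=cv2.contourArea);r=cv2.minAreaRect(k);print(r,plane(m,*r[0],.054,True))
bp=cv2.boxPoints(r);print([plane(m,*p,.054,True).round(4)[:2].tolist() for p in bp])
E
```

```text
((356.0, 214.5), (27.0, 26.0), 90.0) [ 0.53079148 -0.05649444  0.054     ]
[[0.5079, -0.069], [0.5179, -0.0351], [0.5546, -0.0433], [0.5439, -0.0779]]
```

View pics/w1c.png

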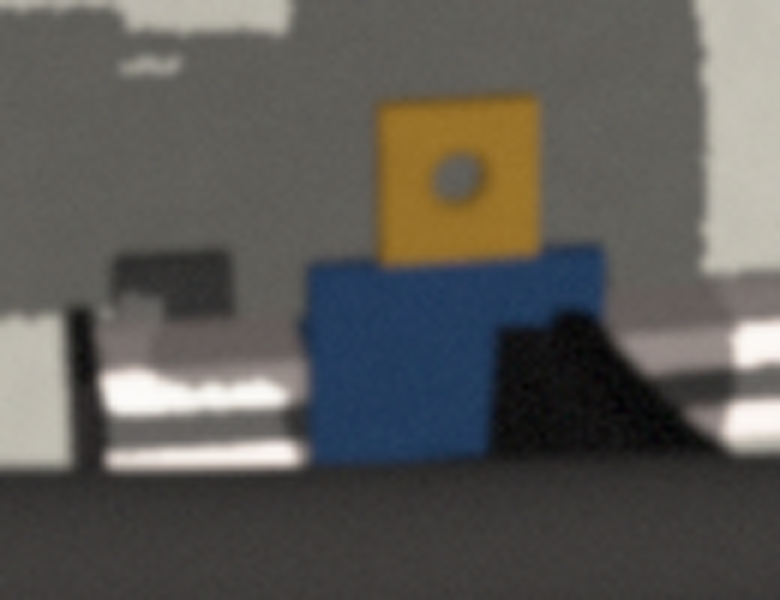

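Request:
{"op": "jog_arm", "data": {"rows": [{"xyz": [0.1,0.3,0],"rotation": [0,0,-0.02]},{"xyz": [0.33,1,0],"rotation": [0,0,-0.043]},{"xyz": [0.33,1,0],"rotation": [0,0,-0.043]},{"xyz": [0.33,1,0],"rotation": [0,0,-0.043]},{"xyz": [0.33,1,0],"rotation": [0,0,-0.043]},{"xyz": [0.33,1,0],"rotation": [0,0,-0.043]},{"xyz": [0.33,1,0],"rotation": [0,0,-0.043]}]}}

```text
clock: 2.78
ee_pos: [0.4521, 0.0746, 0.291]
orientation: [[-0.976, 0.218, 0.001], [0.218, 0.976, -0.0], [-0.001, 0.0, -1.0]]
wrist_force: [0.7, -0.6, -0.7]
opening: 0.0868
```

```bash
python3 go.py 0.453 0.258 0.26 77
```

```text
2.7833 [0.4521 0.0746 0.291 ] [ 0.67 -0.6  -0.71] 0.0868
xyz [0.1961 0.8956 0.155 ] rot [0.0001 0.0004 0.0045] rows 4.4595165172678355 0.05370206392411582
```

Request:
{"op": "jog_arm", "data": {"rows": [{"xyz": [0.1,0.5,0.1],"rotation": [0,0,0]},{"xyz": [0.2,0.9,0.15],"rotation": [0,0,0.004]},{"xyz": [0.2,0.9,0.15],"rotation": [0,0,0.004]},{"xyz": [0.2,0.9,0.15],"rotation": [0,0,0.004]},{"xyz": [0.2,0.9,0.15],"rotation": [0,0,0.004]},{"xyz": [0.2,0.9,0.15],"rotation": [0,0,0.004]},{"xyz": [0.2,0.9,0.15],"rotation": [0,0,0.004]}]}}

```text
clock: 3.37
ee_pos: [0.4534, 0.2561, 0.2601]
orientation: [[-0.974, 0.228, -0.001], [0.228, 0.974, -0.0], [0.001, -0.0, -1.0]]
wrist_force: [-0.0, -1.2, 0.8]
opening: 0.0866
```

```bash
python3 snap.py 2 wrist; python3 go.py 0.453 0.298 0.18 77
```

```text
3.4167 [0.4539 0.255  0.2603] [-0.18 -0.25  0.02] 0.0868
xyz [0.0536 0.2087 0.4016] rot [-0.0005 -0.0004 -0.0031] rows 2.1859312838547167 0.0376286462063265
```

View pics/wrist2.png

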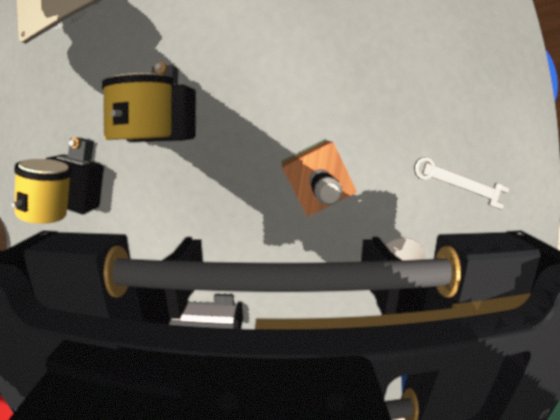

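```bash
python3 - <<'E'
import pickle
from h import *
I=cv2.imread("pics/wrist2.png");m=pickle.load(open("pics/wrist2.pkl","rb"))
c=I[130:230,260:380];cv2.imwrite("pics/w2c.png",cv2.resize(c,None,fx=6,fy=6,interpolation=cv2.INTER_CUBIC))
E
```

```text
(no output)
```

View pics/w2c.png

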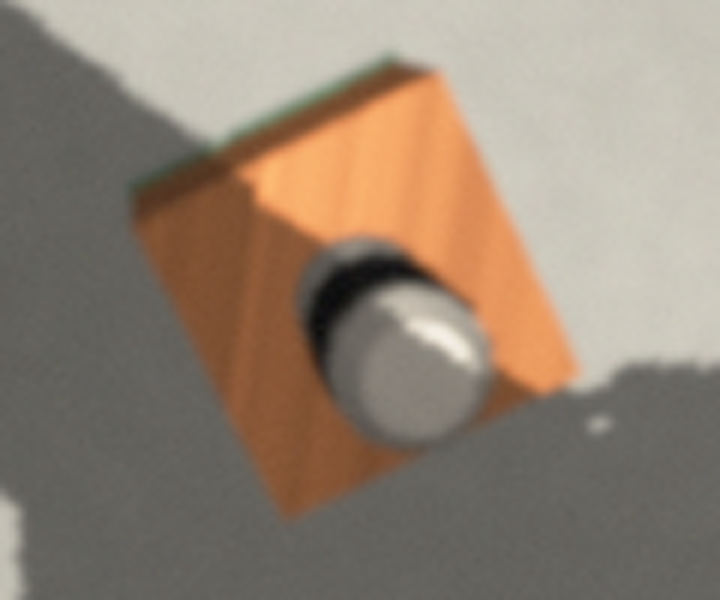

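```bash
python3 - <<'E'
import pickle
from h import *
m=pickle.load(open("pics/wrist2.pkl","rb"))
f=lambda a,b,z:plane(m,260+a/6-.42,130+b/6-.42,z,True)[:2].round(4)
C=[f(a,b,.075) for a,b in [(440,72),(575,372),(290,520),(137,220)]];print(C,np.mean(C,0))
print(f(410,392,.151),f(410,362,.146))
E
```

```text
[array([0.4153, 0.3238]), array([0.4763, 0.338 ]), array([0.4924, 0.2787]), array([0.4299, 0.2632])] [0.453475 0.300925]
[0.4551 0.2989] [0.4517 0.3003]
```

```bash
python3 go.py 0.4535 0.2995 0.20 77;python3 go.py 0.4535 0.2995 0.114 77
```

```text
3.4167 [0.4539 0.255  0.2603] [-0.18 -0.25  0.02] 0.0868
xyz [0.053  0.2165 0.3016] rot [-0.0005 -0.0004 -0.0031] rows 1.798682910397358 0.0376286462063265
3.4167 [0.4539 0.255  0.2603] [-0.18 -0.25  0.02] 0.0868
xyz [0.0527 0.2168 0.7316] rot [-0.0005 -0.0004 -0.0031] rows 3.66846838320503 0.0376286462063265
```

Request:
{"op": "jog_arm", "data": {"rows": [{"xyz": [0.03,0.1,0.1],"rotation": [0,0,0]},{"xyz": [0.053,0.217,0.25],"rotation": [0,0,0]},{"xyz": [0.053,0.217,0.3],"rotation": [0,0,0]},{"xyz": [0.053,0.217,0.3],"rotation": [0,0,-0.003]},{"xyz": [0.053,0.217,0.4],"rotation": [0,0,-0.003]},{"xyz": [0.053,0.217,0.5],"rotation": [0,0,-0.003]},{"xyz": [0.053,0.217,0.6],"rotation": [0,0,-0.003]},{"xyz": [0.053,0.217,0.7],"rotation": [0,0,-0.003]},{"xyz": [0.053,0.217,0.73],"rotation": [0,0,-0.003]},{"xyz": [0.053,0.217,0.73],"rotation": [0,0,-0.003]},{"xyz": [0.053,0.217,0.73],"rotation": [0,0,-0.003]}]}}

```text
clock: 4.33
ee_pos: [0.4539, 0.3002, 0.1161]
orientation: [[-0.974, 0.225, 0.001], [0.225, 0.974, -0.0], [-0.001, 0.0, -1.0]]
wrist_force: [0.6, 0.3, 0.1]
opening: 0.087
```

```bash
python3 snap.py 3 wrist; python3 go.py 0.4535 0.2995 0.114 77
```

```text
4.3833 [0.454  0.3007 0.1164] [-0.12  0.16  1.21] 0.087
xyz [ 0.0011 -0.0064  0.012 ] rot [0.0006 0.0012 0.0005] rows 0.06532299259366357 0.01724525494710933
```

View pics/wrist3.png

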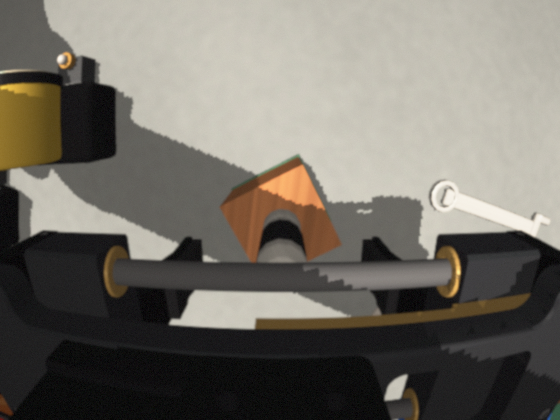

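Request:
{"op": "jog_arm", "data": {"rows": [{"xyz": [0,0,0.01],"rotation": [0,0,0]},{"xyz": [0,0,0.01],"rotation": [0,0,0]},{"xyz": [0,0,0.01],"rotation": [0,0,0]},{"xyz": [0,0,0.01],"rotation": [0,0,0]},{"xyz": [0,0,0.01],"rotation": [0,0,0]},{"xyz": [0,0,0.01],"rotation": [0,0,0]},{"xyz": [0,0,0.01],"rotation": [0,0,0]},{"xyz": [0,0,0.01],"rotation": [0,0,0]},{"xyz": [0,0,0.01],"rotation": [0,0,0]},{"xyz": [0,0,0.01],"rotation": [0,0,0]},{"xyz": [0,0,0.01],"rotation": [0,0,0]},{"xyz": [0,0,0.01],"rotation": [0,0,0]}], "claw": -1, "newtons": 55}}

```text
clock: 5.38
ee_pos: [0.4528, 0.3009, 0.1127]
orientation: [[-0.975, 0.223, -0.0], [0.223, 0.975, -0.0], [-0.0, -0.0, -1.0]]
wrist_force: [-0.5, 0.1, 1.3]
opening: 0.0249
```

Request:
{"op": "jog_arm", "data": {"rows": [{"xyz": [0,0,-0.05],"rotation": [0,0,0]},{"xyz": [0,0,-0.15],"rotation": [0,0,0]},{"xyz": [0,0,-0.25],"rotation": [0,0,0]},{"xyz": [0,0,-0.35],"rotation": [0,0,0]},{"xyz": [0,0,-0.45],"rotation": [0,0,0]},{"xyz": [0,0,-0.55],"rotation": [0,0,0]},{"xyz": [0,0,-0.62],"rotation": [0,0,0]},{"xyz": [0,0,-0.65],"rotation": [0,0,0]},{"xyz": [0,0,-0.65],"rotation": [0,0,0]}]}}

```text
clock: 6.13
ee_pos: [0.4532, 0.3015, 0.2443]
orientation: [[-0.975, 0.223, 0.002], [0.223, 0.975, 0.001], [-0.002, 0.001, -1.0]]
wrist_force: [0.4, -0.1, -2.2]
opening: 0.0248
```

```bash
python3 snap.py 4 wrist scene; python3 go.py 0.530 -0.057 0.24 77
```

```text
6.2333 [0.4527 0.3007 0.2422] [-0.02  0.68 -2.  ] 0.0247
xyz [-0.7757 -1.6574  0.0117] rot [-0.0004 -0.0002  0.0014] rows 8.7769666562329 0.017149643095353027
```

View pics/wrist4.png

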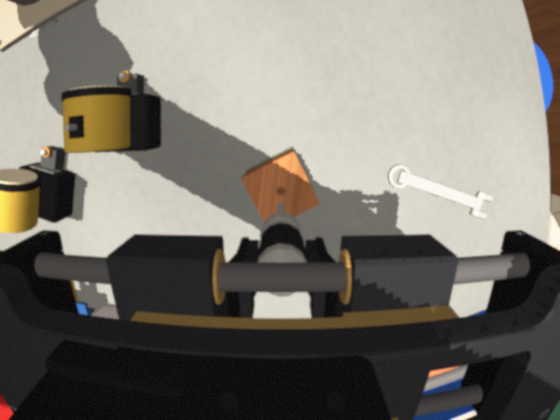

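View pics/scene4.png

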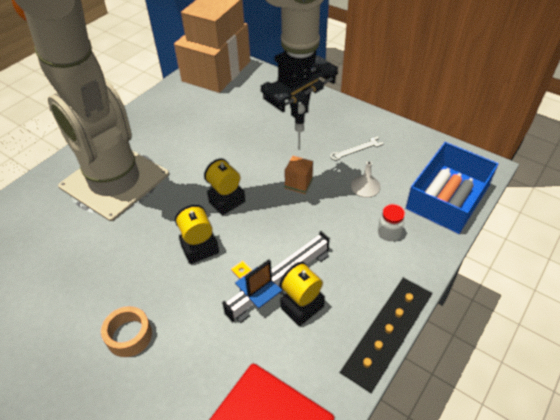

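```bash
python3 - <<'E'
import pickle
from h import *
I=cv2.imread("pics/wrist4.png");m=pickle.load(open("pics/wrist4.pkl","rb"))
c=I[140:240,230:340];cv2.imwrite("pics/w4c.png",cv2.resize(c,None,fx=6,fy=6,interpolation=cv2.INTER_CUBIC))
s=env.observe();p=s['ee_pos'];R=s['orientation']
for d in (.0327,.0377,.0727,.1077): print(d,proj(m,p+R[:,2]*d,True))
print("hole",plane(m,280.3,189.5,.075,True))
I=cv2.imread("pics/scene4.png");c=I[90:165,265:335];cv2.imwrite("pics/s4c.png",cv2.resize(c,None,fx=8,fy=8,interpolation=cv2.INTER_CUBIC))
E
```

```text
0.0327 [279.02087954 228.55719753]
0.0377 [279.06793418 226.30957008]
0.0727 [279.34968929 212.92255102]
0.1077 [279.56771556 202.645937  ]
hole [0.45239911 0.30119308 0.075     ]
```

View pics/w4c.png

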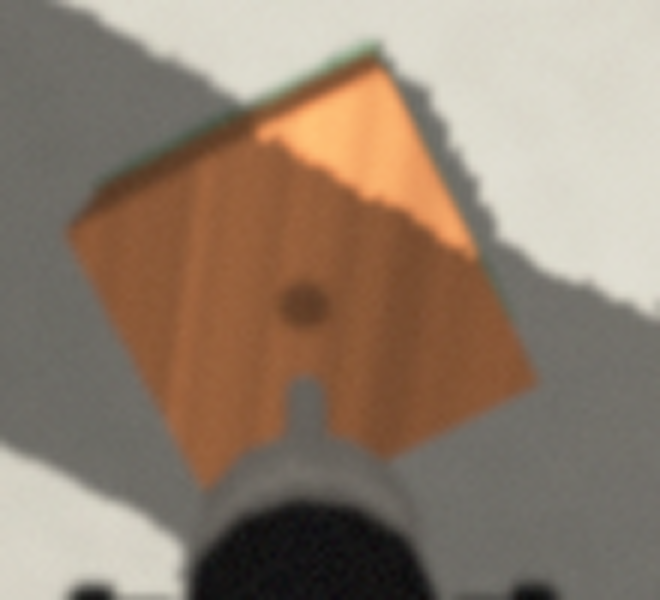

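View pics/s4c.png

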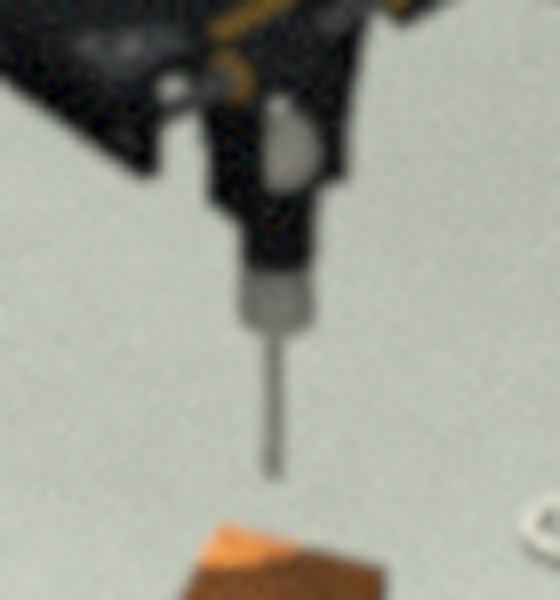

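Request:
{"op": "jog_arm", "data": {"rows": [{"xyz": [-0.1,-0.2,0],"rotation": [0,0,0]},{"xyz": [-0.3,-0.6,0],"rotation": [0,0,0]},{"xyz": [-0.4,-0.83,0],"rotation": [0,0,0]},{"xyz": [-0.4,-0.83,0],"rotation": [0,0,0]},{"xyz": [-0.4,-0.83,0],"rotation": [0,0,0]},{"xyz": [-0.4,-0.83,0],"rotation": [0,0,0]},{"xyz": [-0.4,-0.83,0],"rotation": [0,0,0]},{"xyz": [-0.4,-0.83,0],"rotation": [0,0,0]}]}}

```text
clock: 6.9
ee_pos: [0.4932, 0.1221, 0.242]
orientation: [[-0.975, 0.222, -0.001], [0.222, 0.975, 0.0], [0.001, 0.0, -1.0]]
wrist_force: [-0.9, -0.5, -0.9]
opening: 0.0248
```

```bash
python3 go.py 0.5305 -0.057 0.215 77
```

```text
6.9 [0.4932 0.1221 0.242 ] [-0.94 -0.46 -0.94] 0.0248
xyz [-0.3807 -0.8319  0.1347] rot [ 0.     -0.0008  0.0021] rows 4.435226770883127 0.026629707547802573
```

Request:
{"op": "jog_arm", "data": {"rows": [{"xyz": [-0.1,-0.2,0],"rotation": [0,0,0]},{"xyz": [-0.28,-0.6,0],"rotation": [0,0,0]},{"xyz": [-0.38,-0.832,0.05],"rotation": [0,0,0]},{"xyz": [-0.38,-0.832,0.13],"rotation": [0,0,0]},{"xyz": [-0.38,-0.832,0.13],"rotation": [0,0,0]},{"xyz": [-0.38,-0.832,0.13],"rotation": [0,0,0]},{"xyz": [-0.38,-0.832,0.13],"rotation": [0,0,0]},{"xyz": [-0.38,-0.832,0.13],"rotation": [0,0,0]},{"xyz": [-0.38,-0.832,0.13],"rotation": [0,0,0]}]}}

```text
clock: 7.65
ee_pos: [0.531, -0.0555, 0.2171]
orientation: [[-0.976, 0.219, 0.001], [0.219, 0.976, 0.0], [-0.001, 0.001, -1.0]]
wrist_force: [-0.3, -0.2, -0.9]
opening: 0.025
```

```bash
python3 snap.py 5 wrist scene top; python3 - <<'E'
import pickle
from h import *
I=cv2.imread("pics/wrist5.png");m=pickle.load(open("pics/wrist5.pkl","rb"))
c=I[150:250,220:350];cv2.imwrite("pics/w5c.png",cv2.resize(c,None,fx=6,fy=6,interpolation=cv2.INTER_CUBIC))
s=env.observe();p=s['ee_pos'];R=s['orientation'];print(p,R)
print(proj(m,p+R[:,2]*.1077,True))
I=cv2.imread("pics/scene5.png");c=I[200:330,200:350];cv2.imwrite("pics/s5c.png",cv2.resize(c,None,fx=4.5,fy=4.5,interpolation=cv2.INTER_CUBIC))
E
```

```text
[ 0.53099281 -0.05660527  0.21713327] [[-9.75293726e-01  2.20910907e-01  7.20395984e-04]
 [ 2.20910791e-01  9.75293990e-01 -2.37676640e-04]
 [-7.55103236e-04 -7.26612898e-05 -9.99999712e-01]]
[279.39137417 204.11384415]
```

View pics/w5c.png

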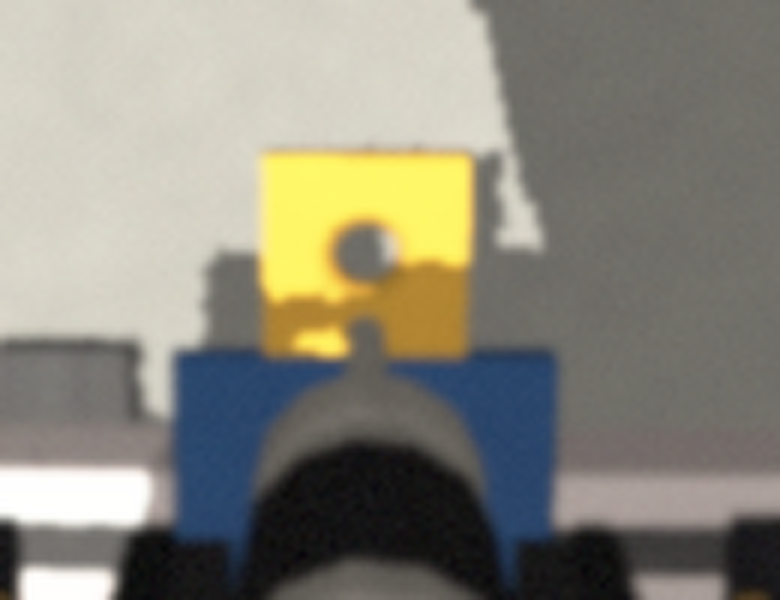

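View pics/s5c.png

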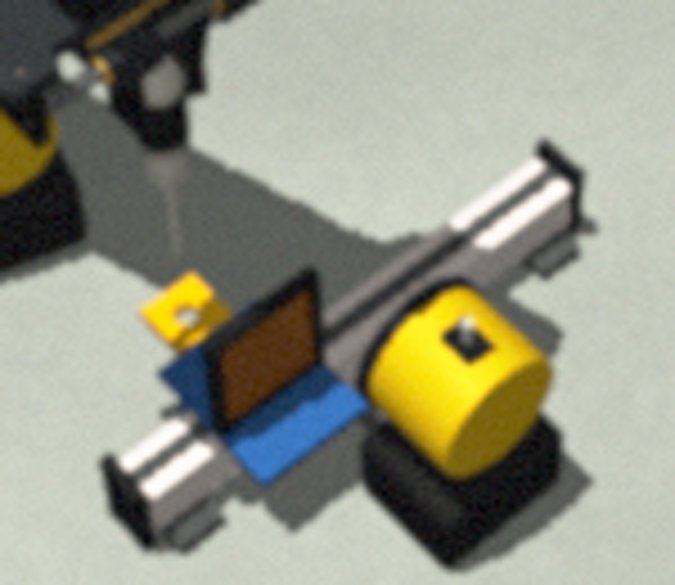

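```bash
python3 - <<'E'
import pickle
from h import *
np.set_printoptions(precision=4,suppress=True)
m=pickle.load(open("pics/wrist5.pkl","rb"))
s=env.observe();p=s['ee_pos'];R=s['orientation']
H=plane(m,220+365/6-.42,150+251/6-.42,.054,True)
Tp=plane(m,220+366/6-.42,150+319/6-.42,p[2]-.1077,True)
Yl=plane(m,220+262/6-.42,150+255/6-.42,.054,True);Yr=plane(m,220+471/6-.42,150+255/6-.42,.054,True)
print("hole",H,"tip",Tp,"tcp",p)
print("hole-tip tool",R.T@(H-Tp),"hole-tcp",R.T@(H-p)); print(np.linalg.norm(Yl-Yr),(Yl+Yr)/2)
# slide front edge yaw: blue bottom edge at crop (177,352),(555,352)
a=plane(m,220+177/6,150+352/6,.054,True);b=plane(m,220+555/6,150+352/6,.054,True);d=b-a;print("slide dir",d/np.linalg.norm(d),np.linalg.norm(d), (a+b)/2)
E
```

```text
hole [ 0.5308 -0.0559  0.054 ] tip [ 0.5301 -0.0553  0.1094] tcp [ 0.531  -0.0566  0.2171]
hole-tip tool [-0.0008 -0.0004  0.0554] hole-tcp [0.0004 0.0007 0.1631]
0.03675709320010603 [ 0.5316 -0.0558  0.054 ]
slide dir [0.2185 0.9758 0.    ] 0.06743976193673047 [ 0.5493 -0.0594  0.054 ]
```

Request:
{"op": "jog_arm", "data": {"rows": [{"xyz": [0,0,0.06],"rotation": [0,0,0]},{"xyz": [0,0,0.12],"rotation": [0,0,0]},{"xyz": [0,0,0.18],"rotation": [0,0,0]},{"xyz": [0,0,0.23],"rotation": [0,0,0]},{"xyz": [0,0,0.24],"rotation": [0,0,0]},{"xyz": [0,0,0.24],"rotation": [0,0,0]},{"xyz": [0,0,0.24],"rotation": [0,0,0]}]}}

```text
clock: 8.38
ee_pos: [0.5309, -0.0578, 0.1688]
orientation: [[-0.975, 0.223, 0.0], [0.223, 0.975, 0.0], [0.0, 0.0, -1.0]]
wrist_force: [-0.2, -0.5, -1.3]
opening: 0.0249
```

```bash
python3 snap.py 6 wrist scene; python3 - <<'E'
import pickle
from h import *
I=cv2.imread("pics/wrist6.png")
c=cv2.resize(I[150:240,240:320],None,fx=6,fy=6,interpolation=cv2.INTER_CUBIC)
J=cv2.imread("pics/scene6.png");d=cv2.resize(J[230:300,215:265],None,fx=6,fy=540/70,interpolation=cv2.INTER_CUBIC);cv2.imwrite("pics/c6.png",cv2.hconcat([c,d]))
s=env.observe();p=s['ee_pos'];print(p)
E
```

```text
[ 0.53125733 -0.05782706  0.16930081]
```

View pics/c6.png

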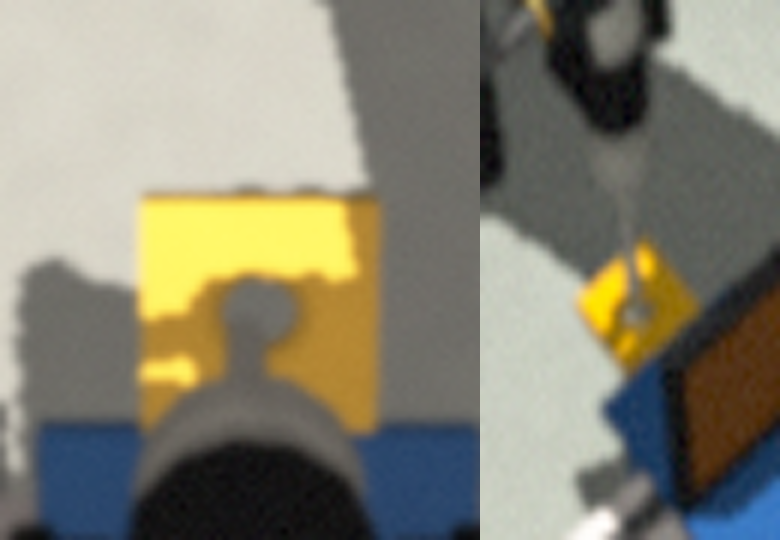

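Request:
{"op": "jog_arm", "data": {"rows": [{"xyz": [0,0.009,0],"rotation": [0,0,0]},{"xyz": [0,0.009,0],"rotation": [0,0,0]},{"xyz": [0,0.009,0],"rotation": [0,0,0]},{"xyz": [0,0.009,0.02],"rotation": [0,0,0]},{"xyz": [0,0.009,0.03],"rotation": [0,0,0]},{"xyz": [0,0.009,0.04],"rotation": [0,0,0]},{"xyz": [0,0.009,0.05],"rotation": [0,0,0]},{"xyz": [0,0.009,0.06],"rotation": [0,0,0]},{"xyz": [0,0.009,0.06],"rotation": [0,0,0]}]}}

```text
clock: 9.23
ee_pos: [0.531, -0.0561, 0.1563]
orientation: [[-0.975, 0.223, -0.001], [0.223, 0.975, 0.0], [0.001, -0.0, -1.0]]
wrist_force: [-0.5, -0.1, -1.6]
opening: 0.0246
```

```bash
python3 snap.py 7 wrist scene; python3 - <<'E'
import pickle
from h import *
I=cv2.imread("pics/wrist7.png")
c=cv2.resize(I[150:240,240:320],None,fx=6,fy=6,interpolation=cv2.INTER_CUBIC)
J=cv2.imread("pics/scene7.png");d=cv2.resize(J[230:300,215:265],None,fx=6,fy=540/70,interpolation=cv2.INTER_CUBIC);cv2.imwrite("pics/c7.png",cv2.hconcat([c,d]))
s=env.observe();print(s['ee_pos'],s['wrist_force'])
E
```

```text
[ 0.53123759 -0.05609597  0.1566883 ] [ 0.68806405  0.01641987 -0.87772158]
```

View pics/c7.png

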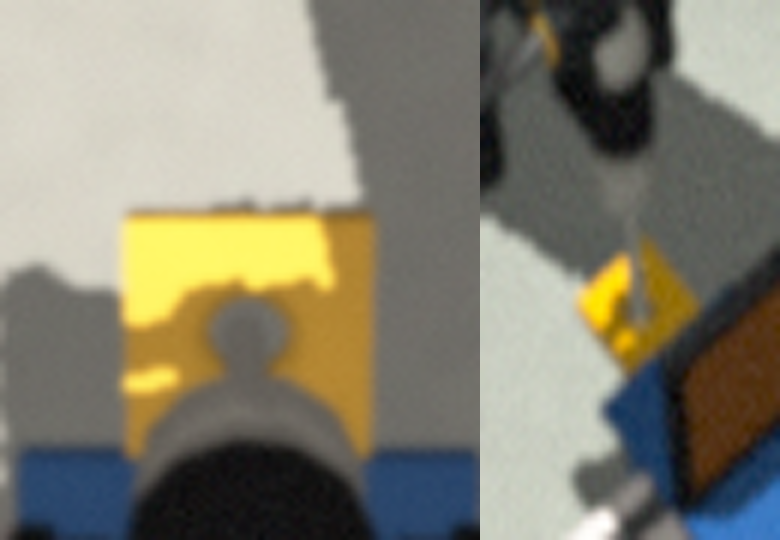

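Request:
{"op": "jog_arm", "data": {"rows": [{"xyz": [0,0,0.03],"rotation": [0,0,0]},{"xyz": [0,0,0.06],"rotation": [0,0,0]},{"xyz": [0,0,0.09],"rotation": [0,0,0]},{"xyz": [0,0,0.12],"rotation": [0,0,0]},{"xyz": [0,0,0.15],"rotation": [0,0,0]},{"xyz": [0,0,0.16],"rotation": [0,0,0]},{"xyz": [0,0,0.16],"rotation": [0,0,0]}]}}

```text
clock: 9.92
ee_pos: [0.5308, -0.0561, 0.1239]
orientation: [[-0.975, 0.223, -0.001], [0.223, 0.975, 0.0], [0.001, -0.0, -1.0]]
wrist_force: [-0.6, -0.2, -1.7]
opening: 0.025
```

```bash
python3 snap.py 8 wrist scene top; python3 - <<'E'
import pickle
from h import *
I=cv2.imread("pics/wrist8.png")
c=cv2.resize(I[150:240,240:320],None,fx=6,fy=6,interpolation=cv2.INTER_CUBIC)
J=cv2.imread("pics/scene8.png");d=cv2.resize(J[230:300,215:265],None,fx=6,fy=540/70,interpolation=cv2.INTER_CUBIC);cv2.imwrite("pics/c8.png",cv2.hconcat([c,d]))
J=cv2.imread("pics/top8.png");cv2.imwrite("pics/t8.png",cv2.resize(J[125:225,250:380],None,fx=6,fy=6,interpolation=cv2.INTER_CUBIC))
s=env.observe();print(s['ee_pos'],s['wrist_force'])
E
```

```text
[ 0.5314367  -0.05604159  0.12499932] [-0.28072103  1.1017884  -1.93864294]
```

View pics/c8.png

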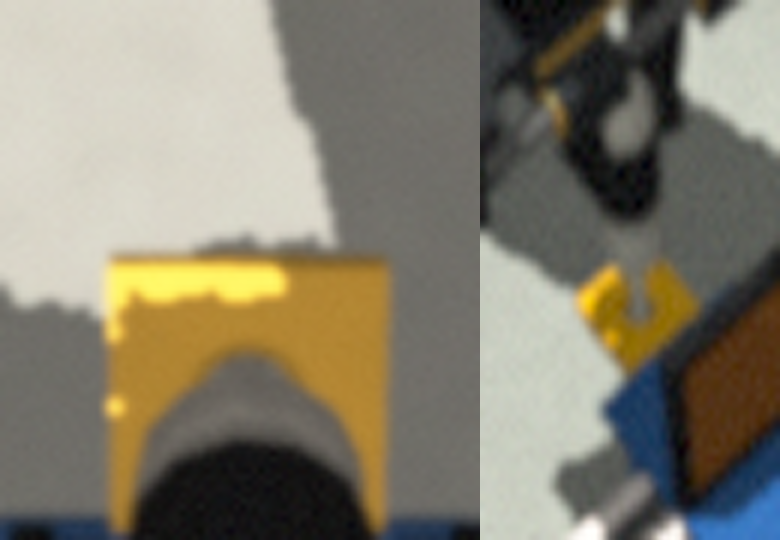

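View pics/t8.png

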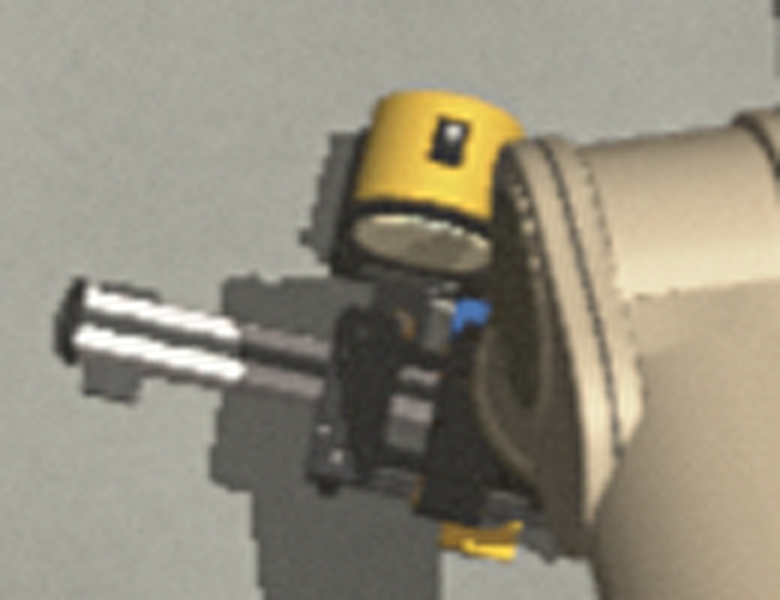

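View pics/scene8.png

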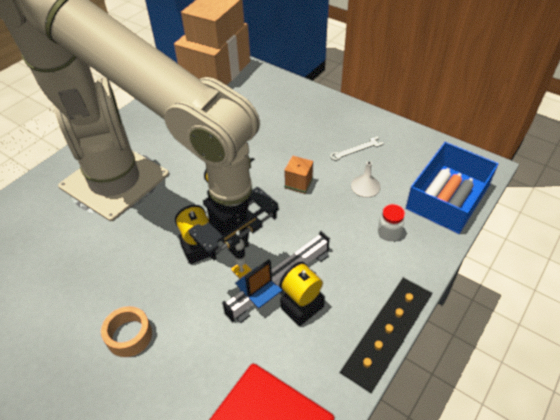

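View pics/top8.png

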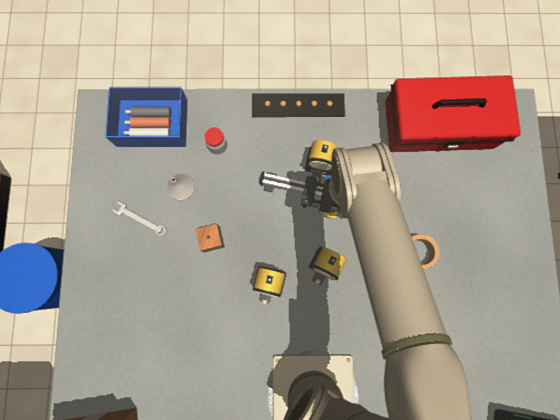

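Request:
{"op": "jog_arm", "data": {"rows": [{"xyz": [0,0.01,0],"rotation": [0,0,0]},{"xyz": [0,0.02,0],"rotation": [0,0,0]},{"xyz": [0,0.03,0],"rotation": [0,0,0]},{"xyz": [0,0.045,0],"rotation": [0,0,0]},{"xyz": [0,0.06,0],"rotation": [0,0,0]},{"xyz": [0,0.075,0],"rotation": [0,0,0]},{"xyz": [0,0.09,0],"rotation": [0,0,0]},{"xyz": [0,0.105,0],"rotation": [0,0,0]},{"xyz": [0,0.12,0],"rotation": [0,0,0]},{"xyz": [0,0.135,0],"rotation": [0,0,0]},{"xyz": [0,0.15,0],"rotation": [0,0,0]},{"xyz": [0,0.165,0],"rotation": [0,0,0]},{"xyz": [0,0.175,0],"rotation": [0,0,0]},{"xyz": [0,0.185,0],"rotation": [0,0,0]},{"xyz": [0,0.19,0],"rotation": [0,0,0]},{"xyz": [0,0.195,0],"rotation": [0,0,0]},{"xyz": [0,0.2,0],"rotation": [0,0,0]},{"xyz": [0,0.2,0],"rotation": [0,0,0]}]}}

```text
clock: 11.57
ee_pos: [0.5402, -0.0169, 0.1247]
orientation: [[-0.975, 0.223, 0.0], [0.223, 0.975, 0.0], [-0.0, 0.0, -1.0]]
wrist_force: [0.2, -0.3, -1.7]
opening: 0.0251
```

```bash
cat > look.py <<'E'
import sys
from h import *
import subprocess
n=sys.argv[1]
s=env.observe();d=np.array([.222,.975,0]);print(s['clock'],s['ee_pos'].round(4),"along",((s['ee_pos']-np.array([.5312,-.0561,0]))@d).round(4),"F along",(s['wrist_force']@d).round(2),s['wrist_force'].round(2))
I={}
for c in("wrist","scene","top"):
    I[c]=env.grab_frame(c)[:,:,::-1];cv2.imwrite(f"pics/{c}{n}.png",I[c])
r=lambda x,w,h:cv2.resize(x,(w,h),interpolation=cv2.INTER_CUBIC)
a=r(I["wrist"][150:250,210:350],420,300);b=r(I["scene"][225:325,215:345],390,300);t=r(I["top"][130:220,255:375],400,300)
A=np.hstack([a,b[:, :380]]);B=np.hstack([t,np.zeros((300,400,3),np.uint8)]);cv2.imwrite(f"pics/look{n}.png",np.vstack([A,B]))
E
python3 look.py 9
```

```text
11.5667 [ 0.5402 -0.0169  0.1247] along 0.0402 F along -0.28 [ 0.17 -0.33 -1.68]
```

View pics/look9.png

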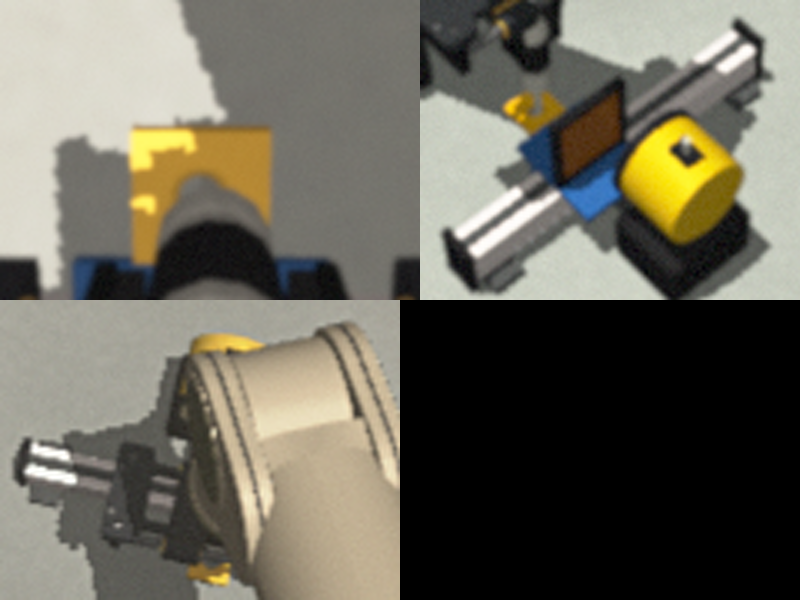

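Request:
{"op": "jog_arm", "data": {"rows": [{"xyz": [0,0.006,0],"rotation": [0,0,0]},{"xyz": [0,0.012,0],"rotation": [0,0,0]},{"xyz": [0,0.018,0],"rotation": [0,0,0]},{"xyz": [0,0.024,0],"rotation": [0,0,0]},{"xyz": [0,0.03,0],"rotation": [0,0,0]},{"xyz": [0,0.036,0],"rotation": [0,0,0]},{"xyz": [0,0.04,0],"rotation": [0,0,0]},{"xyz": [0,0.045,0],"rotation": [0,0,0]}]}}

```text
clock: 12.38
ee_pos: [0.5422, -0.0083, 0.1247]
orientation: [[-0.975, 0.223, 0.0], [0.223, 0.975, -0.0], [-0.0, -0.0, -1.0]]
wrist_force: [-0.5, -1.2, -1.9]
opening: 0.0249
```

Request:
{"op": "jog_arm", "data": {"rows": [{"xyz": [0,0.003,0],"rotation": [0,0,0]},{"xyz": [0,0.005,0],"rotation": [0,0,0]}]}}

```text
clock: 12.55
ee_pos: [0.5424, -0.0072, 0.1247]
orientation: [[-0.975, 0.223, -0.0], [0.223, 0.975, -0.0], [0.0, -0.0, -1.0]]
wrist_force: [-0.1, -1.0, -1.3]
opening: 0.0248
```

Request:
{"op": "jog_arm", "data": {"rows": [{"xyz": [0,0.003,0],"rotation": [0,0,0]},{"xyz": [0,0.005,0],"rotation": [0,0,0]}]}}

```text
clock: 12.72
ee_pos: [0.5426, -0.0063, 0.1247]
orientation: [[-0.975, 0.223, -0.0], [0.223, 0.975, -0.0], [0.0, -0.0, -1.0]]
wrist_force: [-0.5, -0.6, -2.4]
opening: 0.0247
```

Request:
{"op": "jog_arm", "data": {"rows": [{"xyz": [0,0.003,0],"rotation": [0,0,0]},{"xyz": [0,0.005,0],"rotation": [0,0,0]}]}}

```text
clock: 12.88
ee_pos: [0.5428, -0.0054, 0.1247]
orientation: [[-0.975, 0.223, 0.0], [0.223, 0.975, -0.0], [-0.0, -0.0, -1.0]]
wrist_force: [-0.2, -0.0, -1.9]
opening: 0.0249
```

```bash
python3 look.py 10
```

```text
12.8833 [ 0.5428 -0.0054  0.1247] along 0.0521 F along -0.07 [-0.16 -0.04 -1.89]
```

View pics/look10.png

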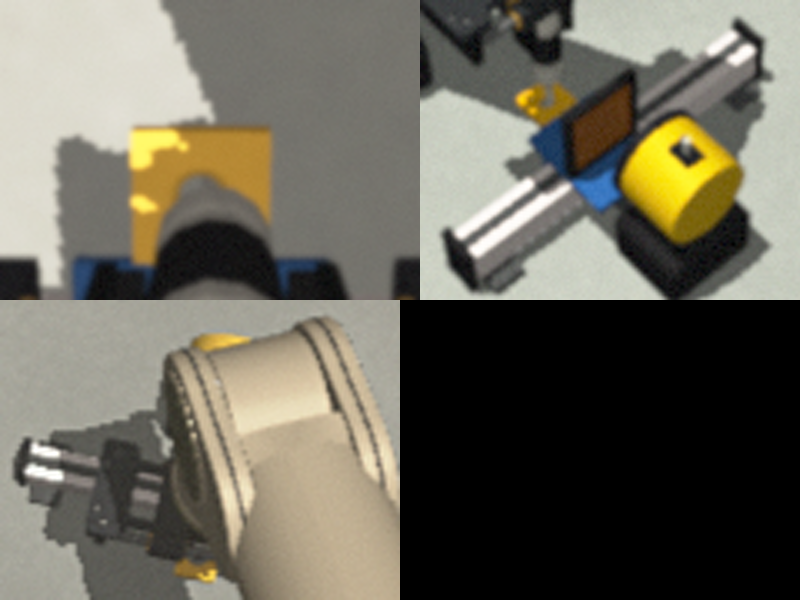

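Request:
{"op": "jog_arm", "data": {"rows": [{"xyz": [0,0.003,0],"rotation": [0,0,0]},{"xyz": [0,0.005,0],"rotation": [0,0,0]}]}}

```text
clock: 13.2
ee_pos: [0.543, -0.0046, 0.1248]
orientation: [[-0.975, 0.223, 0.0], [0.223, 0.975, -0.0], [-0.0, -0.0, -1.0]]
wrist_force: [-0.6, -1.6, -1.6]
opening: 0.0248
```

Request:
{"op": "jog_arm", "data": {"rows": [{"xyz": [0,0.003,0],"rotation": [0,0,0]},{"xyz": [0,0.005,0],"rotation": [0,0,0]}]}}

```text
clock: 13.37
ee_pos: [0.5432, -0.004, 0.1247]
orientation: [[-0.975, 0.223, -0.0], [0.223, 0.975, -0.001], [0.0, -0.001, -1.0]]
wrist_force: [-1.2, -2.3, -0.4]
opening: 0.0248
```

Request:
{"op": "jog_arm", "data": {"rows": [{"xyz": [0,0.003,0],"rotation": [0,0,0]},{"xyz": [0,0.005,0],"rotation": [0,0,0]}]}}

```text
clock: 13.53
ee_pos: [0.5435, -0.0027, 0.1247]
orientation: [[-0.975, 0.223, -0.0], [0.223, 0.975, -0.0], [0.0, -0.0, -1.0]]
wrist_force: [-1.5, -3.1, -1.4]
opening: 0.0245
```

Request:
{"op": "jog_arm", "data": {"rows": [{"xyz": [0,0.003,0],"rotation": [0,0,0]},{"xyz": [0,0.005,0],"rotation": [0,0,0]}]}}

```text
clock: 13.7
ee_pos: [0.5437, -0.002, 0.1247]
orientation: [[-0.975, 0.223, -0.0], [0.223, 0.975, -0.001], [0.0, -0.001, -1.0]]
wrist_force: [-1.5, -4.3, -0.4]
opening: 0.025
```

```bash
python3 look.py 11
```

```text
13.7 [ 0.5437 -0.002   0.1247] along 0.0555 F along -4.54 [-1.47 -4.32 -0.4 ]
```

View pics/look11.png

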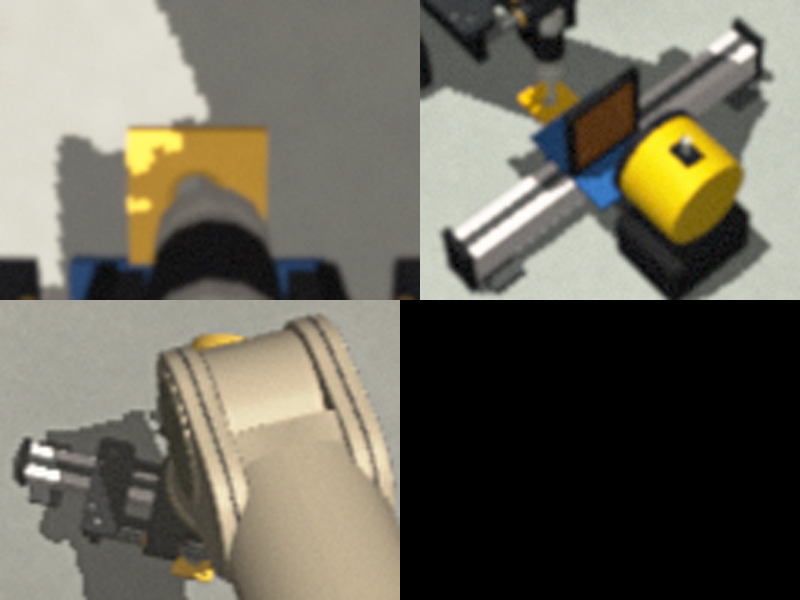

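Request:
{"op": "jog_arm", "data": {"rows": [{"xyz": [0,0.003,0],"rotation": [0,0,0]},{"xyz": [0,0.005,0],"rotation": [0,0,0]}]}}

```text
clock: 14.02
ee_pos: [0.5438, -0.0013, 0.1247]
orientation: [[-0.975, 0.223, -0.0], [0.223, 0.975, -0.001], [0.0, -0.001, -1.0]]
wrist_force: [-1.6, -7.3, -0.6]
opening: 0.0253
```

Request:
{"op": "jog_arm", "data": {"rows": [{"xyz": [0,0.003,0],"rotation": [0,0,0]},{"xyz": [0,0.005,0],"rotation": [0,0,0]}]}}

```text
clock: 14.18
ee_pos: [0.544, -0.0009, 0.1247]
orientation: [[-0.975, 0.224, -0.001], [0.224, 0.975, -0.002], [0.0, -0.002, -1.0]]
wrist_force: [-1.4, -7.4, 1.4]
opening: 0.025
```

```bash
python3 look.py 12
```

```text
14.1833 [ 0.544  -0.0009  0.1247] along 0.0567 F along -7.51 [-1.43 -7.38  1.36]
```

View pics/look12.png

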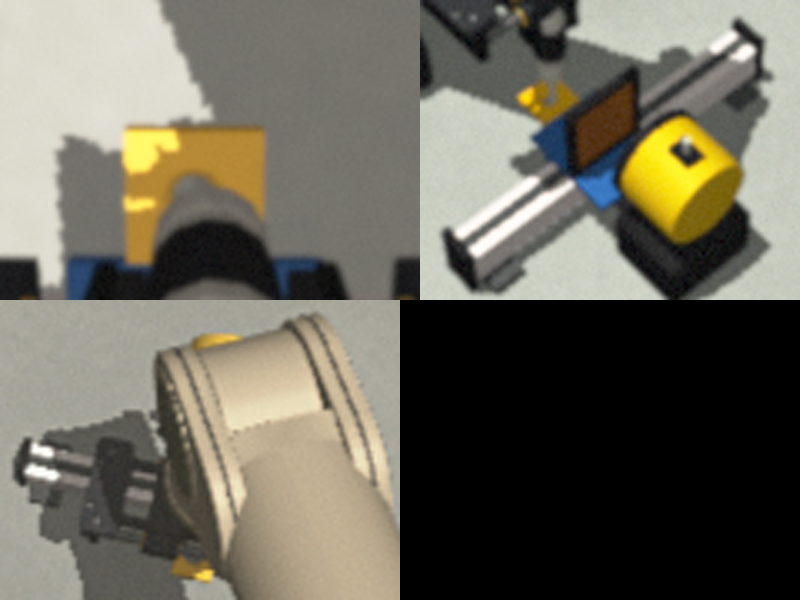

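```bash
cat > pos.py <<'E'
import sys
from h import *
d=np.array([.222,.975,0]);n=sys.argv[1]
def edges(I,rows,lo,hi):
    h=cv2.cvtColor(I,cv2.COLOR_BGR2HSV);m=cv2.inRange(h,(12,110,90),(35,255,255))
    L=[];Rr=[]
    for r in rows:
        x=np.where(m[r,lo:hi])[0]
        if len(x): L.append(lo+x[0]);Rr.append(lo+x[-1])
    return np.median(L),np.median(Rr)
m=env.camera_model("wrist");s=env.observe();p=s['ee_pos'];I=cv2.imread(f"pics/wrist{n}.png")
l,r=edges(I,range(195,203),230,320);u=(l+r)/2
X=plane(m,u,199,.054,True);print("edges",l,r,"plate centre world",X.round(4),"travel",((X-np.array([.5308,-.0559,.054]))@d).round(4),"tip-cal lag",((X-p)@d).round(4))
# filter (scene) shift: template match of filter between scene0 and now
a=cv2.imread("pics/scene0.png");b=cv2.imread(f"pics/scene{n}.png")
ms=env.camera_model("scene")
E
python3 pos.py 12
python3 - <<'E'
from h import *
ms=env.camera_model("scene")
r=lambda x:cv2.resize(x,None,fx=6,fy=6,interpolation=cv2.INTER_CUBIC)
a=cv2.imread("pics/scene0.png")[250:310,235:300];b=cv2.imread("pics/scene12.png")[235:305,255:320]
cv2.imwrite("pics/cmp.png",np.hstack([np.vstack([r(a),np.zeros((60,390,3),np.uint8)]),r(b)]))
E
```

```text
edges 252.0 297.0 plate centre world [ 0.5305 -0.0027  0.054 ] travel 0.0518 tip-cal lag -0.0047
```

View pics/cmp.png

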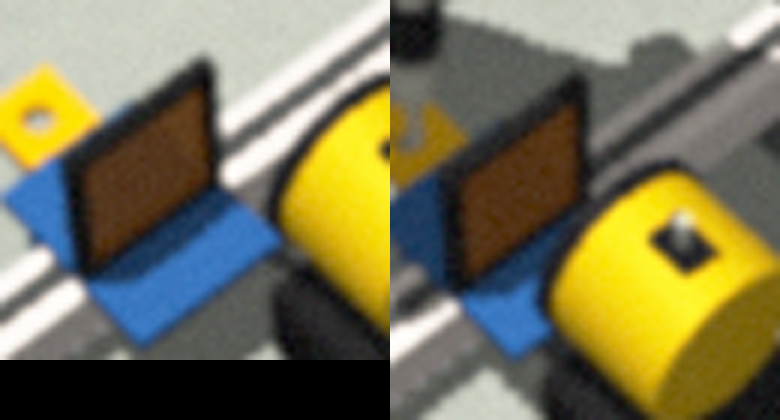

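```bash
python3 - <<'E'
from h import *
ms=env.camera_model("scene");mt=env.camera_model("top");d=np.array([.222,.975,0]);n=np.array([.975,-.222,0])
A=plane(ms,269.1,259.9,.134);B=plane(ms,286.6,247.1,.134);print("filter travel",(B-A)@d,(B-A)@n)
A=plane(ms,235+70/6-.42,250+165/6-.42,.134);B=plane(ms,255+447/6-65-.42,235+185/6-.42,.134);print("filter travel other corner",(B-A)@d,(B-A)@n)
eyeT=np.array([.5299,-.0579,.0]);eyeS=np.array([.5326,-.0585,0])
for z in(.150,.153,.156):
  P=plane(mt,250+452/6-.42,125+132/6-.42,z);Q=plane(ms,215+533/6-.42,220+285/5.4-.42,z)
  print(z,"toggle top",P,(P-eyeT)@d,(P-eyeT)@n,"scene",Q,(Q-eyeS)@d,(Q-eyeS)@n)
# lens ends in top crop (352,240),(497,255): z~0.1
P=plane(mt,250+425/6-.42,125+245/6-.42,.115);print("lens",(P-eyeT)@d,(P-eyeT)@n)
E
```

```text
filter travel 0.05299060712915263 -0.00038362017234781635
filter travel other corner 0.04887517626177686 0.0024962705147329924
0.15 toggle top [ 0.6957758  -0.03479257  0.15      ] 0.05935416998150761 0.15659905097587018 scene [ 0.69578906 -0.03389894  0.15      ] 0.060214005898172336 0.15364789896042594
0.153 toggle top [ 0.69474411 -0.03438993  0.153     ] 0.05951771197291639 0.15550376944277583 scene [ 0.69688987 -0.03559852  0.153     ] 0.05880129517704604 0.1550984897386673
0.156 toggle top [ 0.69371242 -0.03398729  0.156     ] 0.059681253964325116 0.15440848790968134 scene [ 0.69799067 -0.0372981   0.156     ] 0.0573885844559198 0.1565490805169084
lens 0.058938805546521617 0.11116858738937804
```

Request:
{"op": "jog_arm", "data": {"rows": [{"xyz": [0,0.003,0],"rotation": [0,0,0]},{"xyz": [0,0.005,0],"rotation": [0,0,0]}]}}

```text
clock: 14.5
ee_pos: [0.5441, -0.0004, 0.1247]
orientation: [[-0.975, 0.224, -0.001], [0.224, 0.975, -0.003], [0.0, -0.003, -1.0]]
wrist_force: [-2.7, -8.8, 0.2]
opening: 0.0248
```

Request:
{"op": "jog_arm", "data": {"rows": [{"xyz": [0,0.003,0],"rotation": [0,0,0]},{"xyz": [0,0.003,0],"rotation": [0,0,0]}]}}

```text
clock: 14.67
ee_pos: [0.5447, 0.0023, 0.1248]
orientation: [[-0.975, 0.223, 0.0], [0.223, 0.975, 0.001], [-0.0, 0.001, -1.0]]
wrist_force: [0.7, 0.6, -0.9]
opening: 0.0246
```

```bash
python3 look.py 13;python3 pos.py 13
```

```text
14.6667 [0.5447 0.0023 0.1248] along 0.0599 F along 0.76 [ 0.65  0.63 -0.91]
edges 258.0 303.0 plate centre world [0.5324 0.0061 0.054 ] travel 0.0608 tip-cal lag 0.0001
```

View pics/look13.png

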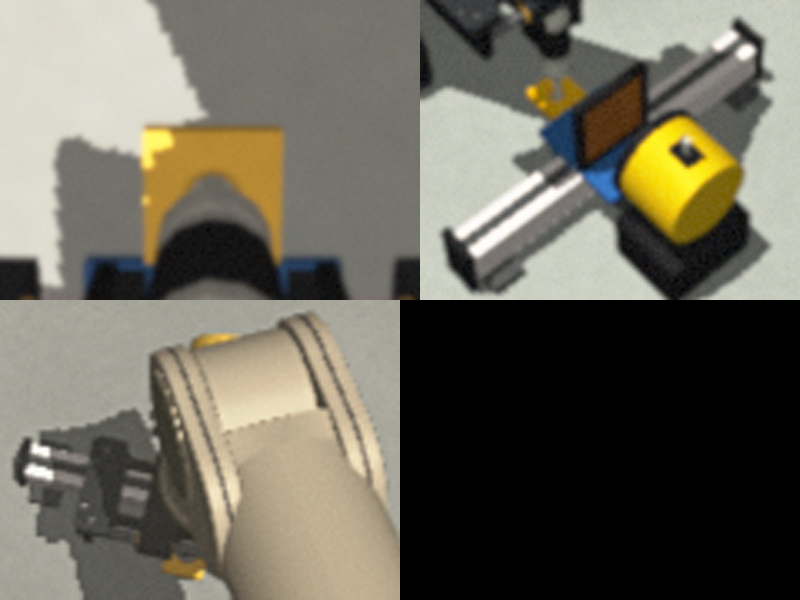

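Request:
{"op": "jog_arm", "data": {"rows": [{"xyz": [0,0,0],"rotation": [0,0,0]},{"xyz": [0,0,0],"rotation": [0,0,0]},{"xyz": [0,0,0],"rotation": [0,0,0]}]}}

```text
clock: 15.07
ee_pos: [0.5446, 0.0024, 0.1248]
orientation: [[-0.975, 0.223, 0.0], [0.223, 0.975, 0.0], [-0.0, 0.0, -1.0]]
wrist_force: [-0.1, -0.4, -1.1]
opening: 0.025
```

```bash
python3 look.py 14;python3 pos.py 14
```

```text
15.0667 [0.5446 0.0024 0.1248] along 0.06 F along -0.42 [-0.06 -0.42 -1.07]
edges 258.0 303.0 plate centre world [0.5322 0.0049 0.054 ] travel 0.0596 tip-cal lag -0.0
```

Request:
{"op": "jog_arm", "data": {"rows": [{"xyz": [0,0.007,0],"rotation": [0,0,0]},{"xyz": [0,0.014,0],"rotation": [0,0,0]},{"xyz": [0,0.018,0],"rotation": [0,0,0]},{"xyz": [0,0.02,0],"rotation": [0,0,0]},{"xyz": [0,0.02,0],"rotation": [0,0,0]}]}}

```text
clock: 15.63
ee_pos: [0.5454, 0.0056, 0.1248]
orientation: [[-0.975, 0.223, -0.0], [0.223, 0.975, -0.001], [-0.0, -0.001, -1.0]]
wrist_force: [-0.3, -1.6, -1.3]
opening: 0.0251
```

```bash
python3 look.py 15;python3 pos.py 15
```

```text
15.6333 [0.5454 0.0056 0.1248] along 0.0633 F along -1.62 [-0.3  -1.59 -1.27]
edges 253.5 299.0 plate centre world [0.5322 0.0052 0.054 ] travel 0.0599 tip-cal lag -0.0033
```

Request:
{"op": "jog_arm", "data": {"rows": [{"xyz": [0,0.004,0],"rotation": [0,0,0]},{"xyz": [0,0.004,0],"rotation": [0,0,0]},{"xyz": [0,0.004,0],"rotation": [0,0,0]}]}}

```text
clock: 16.03
ee_pos: [0.5455, 0.0062, 0.1247]
orientation: [[-0.975, 0.223, -0.0], [0.223, 0.975, -0.001], [-0.0, -0.001, -1.0]]
wrist_force: [-0.6, -4.8, 0.3]
opening: 0.025
```

```bash
python3 look.py 16;python3 pos.py 16
```

```text
16.0333 [0.5455 0.0062 0.1247] along 0.064 F along -4.79 [-0.65 -4.77  0.28]
edges 253.0 298.0 plate centre world [0.5323 0.0053 0.054 ] travel 0.06 tip-cal lag -0.0039
```

Held against about 4.8 N without moving, well above the 1 N of sliding friction, so it is detained. I now back the blade off to the middle of the eyelet.

Request:
{"op": "jog_arm", "data": {"rows": [{"xyz": [0,-0.006,0],"rotation": [0,0,0]},{"xyz": [0,-0.014,0],"rotation": [0,0,0]},{"xyz": [0,-0.021,0],"rotation": [0,0,0]},{"xyz": [0,-0.021,0],"rotation": [0,0,0]},{"xyz": [0,-0.021,0],"rotation": [0,0,0]},{"xyz": [0,-0.021,0],"rotation": [0,0,0]}]}}

```text
clock: 16.68
ee_pos: [0.5447, 0.003, 0.1248]
orientation: [[-0.975, 0.223, 0.0], [0.223, 0.975, 0.0], [-0.0, 0.0, -1.0]]
wrist_force: [-0.6, -0.7, -0.5]
opening: 0.0247
```

```bash
python3 look.py 17;python3 pos.py 17
```

```text
16.6833 [0.5447 0.003  0.1248] along 0.0606 F along -0.78 [-0.62 -0.66 -0.46]
edges 257.0 302.0 plate centre world [0.5321 0.0048 0.054 ] travel 0.0595 tip-cal lag -0.0008
```

View pics/look17.png

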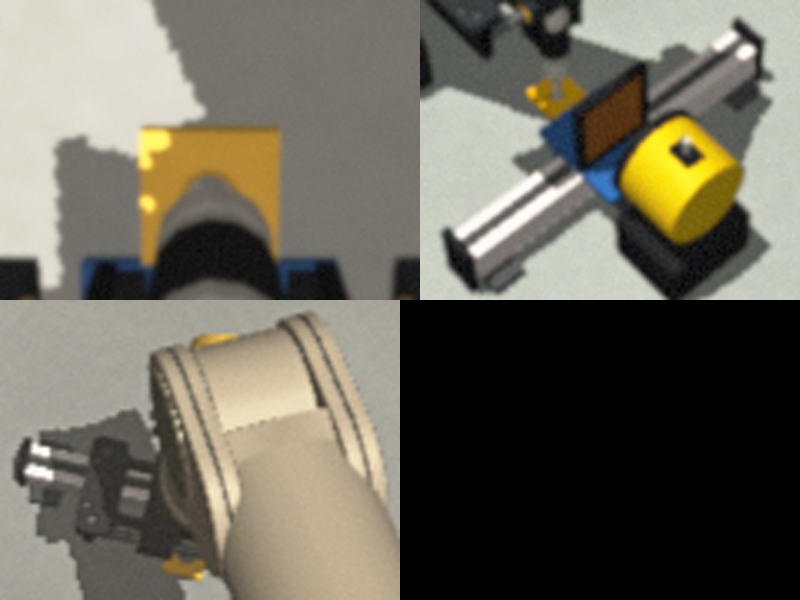

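View pics/scene17.png

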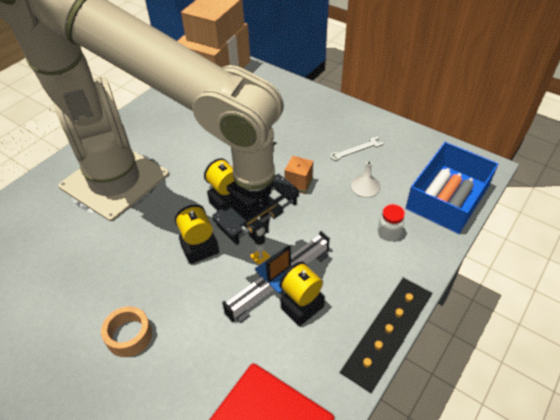

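The pictures show the blade near the middle of the eyelet (wrist u≈280 against plate centre 279.5). The slide stands opposite the lamp, the bystanders have not moved, and the tip is about 17 mm above the shelf.

```bash
python3 -c "
from rig import env
print(env.finish_job())"
```

```text
the job is handed in; nothing more can be done
None
```

I took the chrome screwdriver out of its stand, put its blade through the yellow eyelet and pushed the slide along the rail until the detent clicked. I handed the job in with the screwdriver still held in the eyelet, at 16.7 s on the clock; no verdict came back.

- **Click:** the push force rose to about 9 N at the ridge, higher than the 5 N described, then dropped to about 0 as the slide snapped in.
- **Slide position:** it has travelled about 59.5–60 mm. I measured the lamp and ball at about 59–60 mm from the start. One reading just after the snap said 60.8 mm, but the arm was still settling.
- **Held in the notch:** a test push of 4.8 N forwards did not move the slide. I then backed the blade off.
- **Final pose:** the blade is within about 1 mm of the hole's centre with almost no force on it. The tip is about 17 mm above the shelf, worked out from the tool height rather than seen directly.
- **Bystanders:** they look unmoved in the last scene picture.
- **What disagreed:** the views differed by up to 3 mm in places and by up to 5 mm for the stand. In the top view the arm hid the ball at the end, so the notch position rests on the early measurements and the forces.

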